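# Unbolt the specimen transport box

## Task

Unbolt the lid of the metal transport box: with one fingertip press the catch's broad thumb plate down and keep it down, and with the other fingertip push the bolt's upright knob back from the front staple, toward the hinges, as far as it goes. Then let go, so that the catch springs back up into the bolt and the lid lifts ajar on its sprung hinges. Only press and push: do not pinch the knob, do not lift or shove the box, and leave the cup, the bottle and the dish beside it where they are.

Things in the scene. Friction and masses are not known exactly. Their poses are not given: they have to be found in the camera images.
- transport_box: Metal transport box, 200 mm deep (x), 220 wide (y), lid top 100 above its underside; stands loose on rubber feet, 4 kg. Origin: centre of its underside. x points from the front (staple, nearer the robot) to the hinges at the back, y left, z up. Box-frame offsets (mm, lid shut) below are in this frame. Side bail handles reach y +-138 at z 55.
- bolt_knob (a point): Centre of the bolt's upright round knob (14 mm diameter), at box x -30, y +30, z 142 with the bolt home; its top is 18 mm higher, the 12 mm bar it stands on ends 20 mm below. The bar runs along box x through guides at x -78 and +56 (tops z 125) into a staple at x -112 (top z 127). Push the knob toward box +x with a fingertip standing at its front.
- catch_plate (a point): Centre of the top of the catch's ribbed thumb plate, at box x -25, y -33, z 136 with the catch up; 100 mm along box x (-75 to +25), 34 across (y -50 to -16): a fingertip may slide along it while pressing. The plate rocks about a pivot rod along x at y 0 (top z 135; ears at x -55 and +50, top z 137); pressing it lifts a tooth, at x +36, out of the bolt's notch.
- catch (a joint): Angle of the catch, rad: 0 up, 0.28 pressed to its stop; the plate's centre goes down 33 mm per rad. Above about 0.16 (5 mm down) the bolt is free, below it is blocked; 7 mm down is a good depth. Spring: 3.5 N at the plate's centre at first, 9 N at the stop. Let go, it snaps back to 0 only with the bolt home or fully back (second notch).
- bolt (a joint): Travel of the bolt, m: 0 home in the staple, 0.030 fully back against its stop. Friction about 1 to 2 N.
- lid (a joint): Angle of the lid, rad: 0 shut; once the bolt is back and nothing presses on the lid, sprung hinges raise it to 0.2 in about a second, its front edge then about 40 mm up. Some 8 N down on the thumb plate keep it shut.
- specimen_cup: Loose specimen cup with a screw lid, 60 mm in diameter, 72 mm tall, standing beside the box. Origin: centre of its underside. To be left alone.
- reagent_bottle: Loose small reagent bottle with a cap, 52 mm in diameter, 130 mm tall, standing beside the box. Origin: centre of its underside. To be left alone.
- culture_dish: Loose closed culture dish, 66 mm in diameter, 15 mm high, lying flat beside the box. Origin: centre of its underside. To be left alone.

How it is judged:
On the way, in this order (a step that is already met when the one before it is completed fails the run):
1. the catch is pressed down by a finger while the bolt is still home (value of joint catch above 0.14 rad and value of joint bolt below 0.006 m and contact force between the fingers and catch above 1 N), for 0.05 s.
2. the bolt is pushed fully back while a finger still holds the catch down (value of joint bolt above 0.0265 m and value of joint catch above 0.12 rad and contact force between the fingers and catch above 1 N), for 0.05 s.
At the end, for the whole second after the job is handed in: Bolt at least 26.5 mm back of its 30 mm; catch sprung up again (below 0.06 rad); lid ajar and at rest (above 0.12 rad); box flat and within 30 mm of where it stood; cup, bottle and dish within 30 mm of where they were, cup and bottle upright (value of joint bolt above 0.0265 m and value of joint catch below 0.06 rad and value of joint lid above 0.12 rad and velocity of joint lid below 0.1 rad/s and distance of each of transport_box, specimen_cup, reagent_bottle, culture_dish from where it was at the start of the episode below 0.03 m and angle between transport_box's own z axis and vertical below 0.05 rad and linear speed of transport_box below 0.02 m/s and angle between each of specimen_cup, reagent_bottle's own z axis and vertical below 0.2 rad); the robot touches nothing.
It fails at once if the box is lifted (over 12 mm) or shoved (over 30 mm) (height (world z) of transport_box above 0.012 m or distance of transport_box from where it was at the start of the episode above 0.03 m).
It fails at once if the bolt's knob is pinched between the fingers ((contact force between the fingers and bolt_c0 above 1.5 N and contact force between the fingers and bolt_c1 above 1.5 N) or (contact force between the fingers and bolt_c2 above 1.5 N and contact force between the fingers and bolt_c3 above 1.5 N)).
It fails at once if the cup, the bottle or the dish is moved or lifted over 30 mm (distance of any of specimen_cup, reagent_bottle, culture_dish from where it was at the start of the episode above 0.03 m).
It also fails if it takes over 29 s, if anything falls off the work surface, if the arm or the gripper's body presses on something with over 40 N, if the wrist force passes 120 N, or if a joint passes its speed limit or range.

## Robot

A 6-joint arm with a two-finger parallel gripper is mounted at the origin on a cart in front of the work surface, level with it; the furniture and walls round the work are solid. World frame = base frame: x ahead of the robot, y to its left, z up, the work surface at z = 0. Lengths are in m, angles in rad, forces in N, time in s.
With the tool pointing down it reaches from about 0.3 to 0.775 m from the base axis. Payload 14.6 kg.
Tool frame: the origin (TCP) lies midway between the tips of the shut fingers; the grasp point (between the pads) lies 19 mm behind it (ctrl.grip_depth is the z of the grasp point in the tool frame, in m); z points along the fingers, y is the line along which they close (so a half turn about z gives the same grasp; the last joint's range is limited). The gripper opens to 94 mm and grips with 3 to 60 N. Pads are 16 mm wide; open, the fingers measure 119 mm over their backs; the gripper's body (75 mm by 177 mm) begins 78 mm behind the grasp point.
Start: joints at [1.172, 0.3, 1.521, -0, 1.321, -0.067], TCP at [0.179, 0.52, 0.205] pointing down, gripper open.
Joint ranges: [-3.03, 3.03], [-0.79, 2.21], [0.23, 2.52], [-1.04, 4.18], [0, 3.07], [-2.55, 2.55]. Speed limits (rad/s): [2.22, 2.22, 2.57, 3.14, 3.14, 3.14].

## Interface

Orientations are given as [roll, pitch, yaw] about the fixed x, y, z axes, in that order (R = Rz(yaw) Ry(pitch) Rx(roll)).
In Python, from station import ctrl gives the robot as it stands. The module is installed in compiled form; this text tells all that it offers.
- The arm moves only by the tool carry_out, never from a script. Its argument "commands" is a list of rows, each a list of 3 entries, a list of its own where there are three numbers: the closure, from 0 (fully open) to 1 (shut), then the shift along the tool's x, y, z in mm, then the turn, a rotation vector about the tool's x, y, z in rad. In form: [[gripper, [tx, ty, tz], [wx, wy, wz]], ...]. A call has 1 to 10 rows; each row shifts and turns the commanded pose from where the row before left it, along the tool's axes as they then stand; what a row does not reach is not made up. A row lasts 1/8 s, in which the tool goes at most 62.5 mm and 10.7 degrees, less where a joint would pass 70% of its speed; a pose out of reach is approached as far as the arm can. A call with a gripper value outside its range is refused whole. The fingers move at their own pace and stop on an object; "squeeze" is the grip in N (left out, the last holds). Time passes only in rows, so rows that do not move let the fingers close. It gives the time, the measured TCP pose, the force, the opening and the grip force at its end, in the units of the state.
- ctrl.get_obs(): the state, without advancing time (a new reading comes with each control period).
- ctrl.camera(name): name is "scene" or "side" or "wrist"; returns a dict with "img" (420x560x3 uint8, blue, green, red), "camera_matrix" (3x3 intrinsics, pixels), "rvec" (rotation vector, rad) and "tvec" (3), from world to camera coordinates, as OpenCV has them. Camera axes: x right, y down, z forward; pixel columns grow to the right and rows downward; lengths in m; the calibration is good to about 2 mm. A picture is of the moment at which its call begins. There is no depth.
- ctrl.hand_in(): hands the job in; it is judged then, once.
Trained networks look in the newest picture that a camera, given by its name, has taken for a name from the list of things; names that differ only in an ending like _2 or _b are one class to them, and where a whole thing is asked for, a point or a joint stands for the part that bears it (a point fixed in the world has none). Each returns a list of dicts, best first, with "score" (0 to 1); they miss things now and then, are a little off and sometimes report something else, mostly with a low value. They report only what shows in the picture. A call takes as long as a camera call.
- ctrl.outline_of(thing, camera): "region" (420x560 bool, what is visible of it).
- ctrl.place_of(thing, camera): "at" ([x, y, z] in m, in world coordinates, good to about 4 mm: a listed point, or the origin of a listed thing).
The state is a dict: "time_s": time; "qpos": joint angles; "joint_vel": joint speeds; "tau": joint torques, N m; "ee_pos": TCP position; "eef_rot": TCP orientation; "force": force on the tool from outside, world axes, zero at the start; "moment": the same for the moment, N m; "grip_width": finger opening in m; "grip_force": force on a finger pad.
Only numpy, scipy, OpenCV 4.12 (cv2) and the standard library are available. Lean on these libraries where they do the work, as an engineer would, in place of code of your own. Each camera call takes 0.05 s, during which the arm holds its last target. There are 200 camera calls.

## Working session

There is one attempt and no reset: what is moved stays moved. The work goes in short steps, Python scripts to look and compute and a tool call to move; the robot and the scene stay as the last step left them, time stands still between calls to the robot, and variables do not carry over. Pictures are saved under pics/ and viewed, at most 10 in all, crops included, and the job is handed in when it is done.

Besides the shell and the picture viewer there is one more tool, called after "Request:" as name(argument=value, ...), one argument or row to a line, values as JSON. carry_out: Moves the arm, as the interface text tells. Its arguments: {"type":"object","properties":{"commands":{"type":"array","items":{"type":"array"}},"squeeze":{"type":"number"}},"required":["commands"]}

```bash
mkdir -p pics; python3 - <<'E'
from station import ctrl
import cv2,numpy as np
o=ctrl.get_obs();print({k:np.round(v,3).tolist() for k,v in o.items()}, ctrl.grip_depth)
ims=[]
for c in ("scene","side"):
    ims.append(ctrl.camera(c)["img"])
    for t in ("transport_box","bolt_knob","catch_plate","specimen_cup","reagent_bottle","culture_dish"):
        print(c,t,[(round(r["score"],2),np.round(r["at"],4).tolist()) for r in ctrl.place_of(t,c)[:2]])
    cv2.imwrite(f"pics/{c}0.png",ims[-1])
E
```

```text
{'time_s': 0.0, 'qpos': [1.172, 0.3, 1.522, 0.0, 1.321, -0.067], 'joint_vel': [0.001, -0.0, -0.001, -0.0, 0.0, -0.002], 'tau': [-0.005, -53.183, -35.272, 0.071, 0.025, -0.0], 'ee_pos': [0.179, 0.52, 0.205], 'eef_rot': [-3.14, -0.0, 2.81], 'force': [0.011, -0.913, 0.135], 'moment': [0.028, 0.02, -0.004], 'grip_force': 0.0, 'grip_width': 0.094} -0.0188
scene transport_box [(0.69, [0.4464, 0.3418, -0.0004]), (0.41, [0.2869, 0.5065, -0.0009])]
scene bolt_knob [(0.47, [0.406, 0.3177, 0.1427])]
scene catch_plate [(0.57, [0.464, 0.2967, 0.135])]
scene specimen_cup [(0.57, [0.2853, 0.5048, 0.0011])]
scene reagent_bottle [(0.67, [0.6325, 0.2454, -0.0004])]
scene culture_dish [(0.95, [0.2888, 0.4059, -0.0004])]
side transport_box [(0.61, [0.4434, 0.3285, -0.0025])]
side bolt_knob [(0.93, [0.4052, 0.3172, 0.1401])]
side catch_plate [(0.92, [0.4664, 0.2974, 0.1347])]
side specimen_cup [(0.92, [0.2887, 0.502, 0.0031])]
side reagent_bottle [(0.64, [0.6253, 0.2469, 0.0018])]
side culture_dish [(0.91, [0.2878, 0.4004, -0.0037])]
```

View pictures.

View pics/scene0.png

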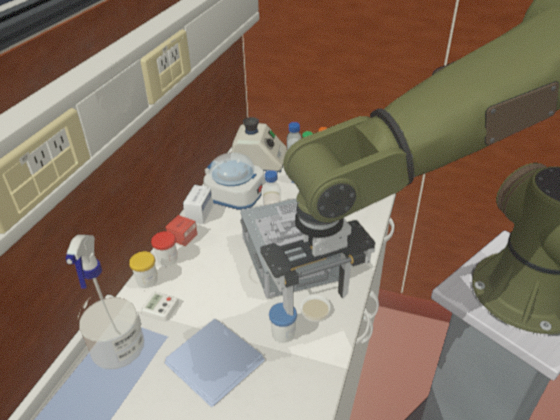

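View pics/side0.png

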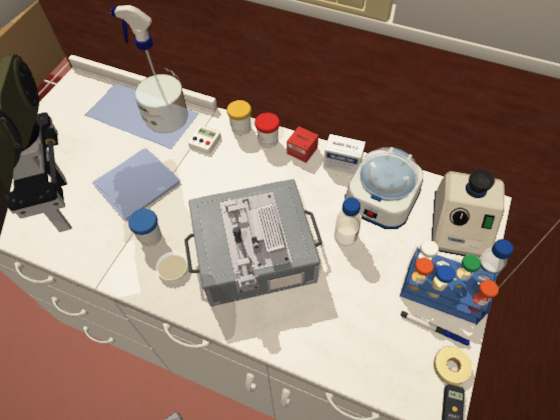

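Request:
carry_out(
  commands=[
    [0.41,[0,0,0],[0,0,0.183]],
    [0.41,[0,0,0],[0,0,0.183]],
    [0.41,[0,0,0],[0,0,0.183]],
    [0.41,[0,0,0],[0,0,0.183]],
    [0.41,[0,0,0],[0,0,0.183]],
    [0.41,[0,0,0],[0,0,0.183]],
    [0.41,[0,0,0],[0,0,0.183]],
    [0.41,[0,0,0],[0,0,0.183]],
    [0.41,[0,0,0],[0,0,0.183]],
    [0.41,[0,0,-10],[0,0,0]],
  ],
)

```text
time_s: 1.95
ee_pos: [0.1791, 0.5197, 0.2153]
eef_rot: [-3.142, 0.001, 1.164]
force: [0.3, -0.2, 0.6]
grip_width: 0.0557
grip_force: 0.0
```

```bash
cat > h.py <<'E'
from station import ctrl
import cv2,numpy as np
from scipy.spatial.transform import Rotation as R
K=np.array([-.030,.030]);P=np.array([-.025,-.033])
def fit(knob,plate):
    d=np.subtract(plate,knob)[:2];b=P-K
    yaw=np.arctan2(d[1],d[0])-np.arctan2(b[1],b[0])
    Rz=np.array([[np.cos(yaw),-np.sin(yaw)],[np.sin(yaw),np.cos(yaw)]])
    o=(np.add(knob,plate)[:2]-Rz@(K+P))/2
    return yaw,Rz,o
def delta(yaw,Rz,o,target,z):
    ob=ctrl.get_obs();p=ob["ee_pos"];T=R.from_euler("xyz",ob["eef_rot"])
    w=np.r_[o+Rz@np.array(target),z]
    print("t",ob["time_s"],"tcp",np.round(p,4),"rpy",np.round(ob["eef_rot"],4),"F",np.round(ob["force"],2),"grip",ob["grip_width"])
    print("box-frame tcp mm",np.round(Rz.T@(p[:2]-o)*1e3,1),"tool shift mm",np.round(T.inv().apply(w-p)*1e3,1),"turn z",-(yaw-ob["eef_rot"][2]))
E
python3 - <<'E'
from h import *
y,Rz,o=fit([.4056,.3175],[.4652,.297]);print(np.degrees(y),o)
delta(y,Rz,o,[-.060,-.003],.195)
E
```

```text
66.48107353481113 [0.44499854 0.33306411]
t 1.95 tcp [0.1791 0.5197 0.2153] rpy [-3.1416e+00  1.3000e-03  1.1639e+00] F [ 0.26 -0.16  0.63] grip 0.055671989168649696
box-frame tcp mm [ 65.  318.3] tool shift mm [-126.2  320.9   20.4] turn z 0.003580069133218622
```

Request:
carry_out(
  commands=[
    [0.41,[-16,40,0],[0,0,0]],
    [0.41,[-16,40,0],[0,0,0]],
    [0.41,[-16,40,0],[0,0,0]],
    [0.41,[-16,40,0],[0,0,0]],
    [0.41,[-16,40,0],[0,0,0]],
    [0.41,[-16,40,0],[0,0,0]],
    [0.41,[-16,40,0],[0,0,0]],
    [0.41,[-14,41,0],[0,0,0]],
    [0.41,[0,0,15],[0,0,0]],
    [0.41,[0,0,0],[0,0,0]],
  ],
)

```text
time_s: 3.2
ee_pos: [0.4232, 0.277, 0.1997]
eef_rot: [-3.14, 0.001, 1.165]
force: [-0.3, 0.2, 0.2]
grip_width: 0.0558
grip_force: 0.0
```

```bash
python3 - <<'E'
from h import *
y,Rz,o=fit([.4056,.3175],[.4652,.297])
delta(y,Rz,o,[-.060,-.003],.195)
for c in ("wrist","side"):
    r=ctrl.camera(c);im=r["img"].copy()
    for t in ("bolt_knob","catch_plate"):
        print(c,t,[(round(q["score"],2),np.round(q["at"],4).tolist()) for q in ctrl.place_of(t,c)[:2]])
    p=ctrl.get_obs()["ee_pos"]
    pts=np.array([[*(o+Rz@K),.160],[*(o+Rz@K),.142],[*(o+Rz@P),.136],[*(o+Rz@[-.075,-.016]),.136],[*(o+Rz@[.025,-.05]),.136],p])
    uv=cv2.projectPoints(pts,r["rvec"],r["tvec"],r["camera_matrix"],None)[0][:,0]
    print(uv.round(0).tolist())
    for u in uv: cv2.circle(im,tuple(int(v) for v in u),2,(0,0,255),-1)
    cv2.imwrite(f"pics/{c}1.png",im if c=="wrist" else cv2.resize(im[120:320,130:380],None,fx=3,fy=3))
E
```

```text
t 3.2 tcp [0.4232 0.277  0.1997] rpy [-3.1404e+00  1.4000e-03  1.1653e+00] F [-0.26  0.15  0.19] grip 0.055775654734427596
box-frame tcp mm [-60.1  -2.4] tool shift mm [0.1 0.6 4.7] turn z 0.005013621900766374
wrist bolt_knob [(0.77, [0.407, 0.3174, 0.1435])]
wrist catch_plate [(0.9, [0.4688, 0.293, 0.1383])]
[[234.0, 193.0], [237.0, 188.0], [326.0, 180.0], [301.0, 245.0], [354.0, 106.0], [283.0, 261.0]]
side bolt_knob [(0.58, [0.4063, 0.3166, 0.1411])]
side catch_plate [(0.64, [0.4643, 0.2948, 0.1362])]
[[236.0, 230.0], [237.0, 235.0], [269.0, 228.0], [266.0, 252.0], [272.0, 204.0], [255.0, 229.0]]
```

View pics/wrist1.png

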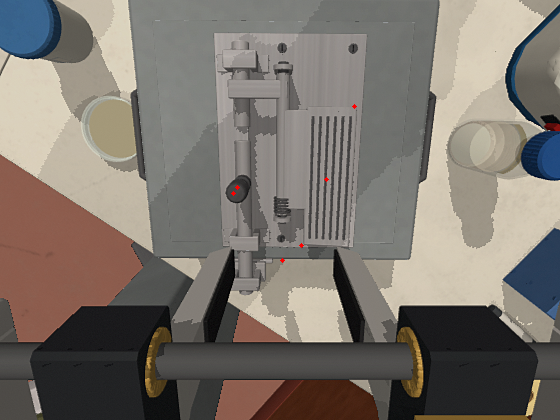

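View pics/side1.png

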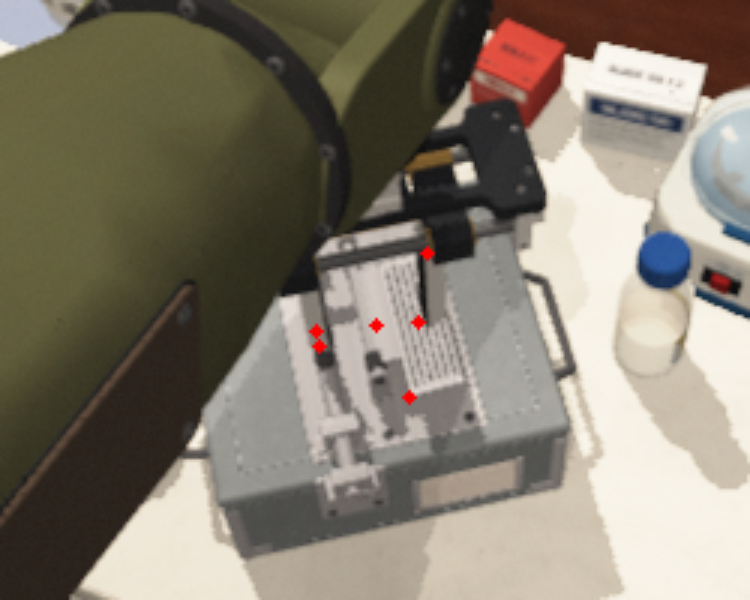

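Request:
carry_out(
  commands=[
    [0.41,[0,0,20],[0,0,0]],
    [0.41,[0,0,20],[0,0,0]],
    [0.41,[0,0,16],[0,0,0]],
    [0.41,[0,0,4],[0,0,0]],
    [0.41,[0,0,0],[0,0,0]],
    [0.41,[0,0,0],[0,0,0]],
  ],
)

```text
time_s: 4.25
ee_pos: [0.4241, 0.2772, 0.1411]
eef_rot: [3.141, -0.001, 1.163]
force: [-0.1, -1.0, 0.0]
grip_width: 0.055
grip_force: 0.0
```

Request:
carry_out(
  commands=[
    [0.41,[0,0,2],[0,0,0]],
    [0.41,[0,0,0],[0,0,0]],
  ],
)

```text
time_s: 4.5
ee_pos: [0.4238, 0.277, 0.1385]
eef_rot: [3.142, -0.0, 1.163]
force: [-0.3, 0.1, 0.2]
grip_width: 0.0556
grip_force: 0.0
```

Request:
carry_out(
  commands=[
    [0.41,[0,0,2],[0,0,0]],
    [0.41,[0,0,0],[0,0,0]],
  ],
)

```text
time_s: 4.75
ee_pos: [0.424, 0.277, 0.1366]
eef_rot: [3.141, -0.0, 1.163]
force: [-0.1, 0.9, 2.8]
grip_width: 0.0552
grip_force: 1.3
```

Request:
carry_out(
  commands=[
    [0.41,[0,0,1],[0,0,0]],
    [0.41,[0,0,0],[0,0,0]],
  ],
)

```text
time_s: 5.0
ee_pos: [0.424, 0.277, 0.1356]
eef_rot: [3.141, -0.0, 1.163]
force: [0.5, -0.3, 4.0]
grip_width: 0.0554
grip_force: 1.9
```

Request:
carry_out(
  commands=[
    [0.41,[0,0,2],[0,0,0]],
    [0.41,[0,0,2],[0,0,0]],
    [0.41,[0,0,0],[0,0,0]],
    [0.41,[0,0,0],[0,0,0]],
  ],
)

```text
time_s: 5.5
ee_pos: [0.4242, 0.2768, 0.1316]
eef_rot: [3.141, -0.0, 1.163]
force: [1.2, -3.7, 5.7]
grip_width: 0.0554
grip_force: 3.0
```

Request:
carry_out(
  commands=[
    [0.41,[0,0,1.5],[0,0,0]],
    [0.41,[0,0,0],[0,0,0]],
    [0.41,[0,0,0],[0,0,0]],
  ],
)

```text
time_s: 5.88
ee_pos: [0.4242, 0.2768, 0.1302]
eef_rot: [3.141, -0.0, 1.163]
force: [2.2, -3.3, 7.3]
grip_width: 0.0557
grip_force: 3.5
```

Request:
carry_out(
  commands=[
    [0.41,[0,0,0.5],[0,0,0]],
    [0.41,[5,0,0],[0,0,0]],
    [0.41,[5,0,0],[0,0,0]],
    [0.41,[4,0,0],[0,0,0]],
    [0.41,[3,0,0],[0,0,0]],
    [0.41,[3,0,0],[0,0,0]],
    [0.41,[0,0,0],[0,0,0]],
  ],
)

```text
time_s: 6.75
ee_pos: [0.4317, 0.2951, 0.1295]
eef_rot: [3.142, 0.001, 1.163]
force: [-1.4, -3.9, 7.4]
grip_width: 0.0555
grip_force: 3.8
```

Request:
carry_out(
  commands=[
    [0.41,[4,0,0],[0,0,0]],
    [0.41,[4,0,0],[0,0,0]],
    [0.41,[4,0,0],[0,0,0]],
    [0.41,[4,0,0],[0,0,0]],
    [0.41,[4,0,0],[0,0,0]],
    [0.41,[0,0,0],[0,0,0]],
  ],
)

```text
time_s: 7.5
ee_pos: [0.4398, 0.3135, 0.1296]
eef_rot: [3.141, 0.001, 1.163]
force: [-0.6, -3.4, 7.2]
grip_width: 0.0555
grip_force: 3.9
```

Request:
carry_out(
  commands=[
    [0.41,[2,0,0],[0,0,0]],
    [0.41,[0,0,0],[0,0,0]],
  ],
)

```text
time_s: 7.75
ee_pos: [0.4404, 0.3151, 0.1296]
eef_rot: [3.142, 0.001, 1.163]
force: [-2.0, -5.1, 7.5]
grip_width: 0.056
grip_force: 4.0
```

Request:
carry_out(
  commands=[
    [0.41,[2,0,0],[0,0,0]],
    [0.41,[0,0,0],[0,0,0]],
  ],
)

```text
time_s: 8.0
ee_pos: [0.4413, 0.3169, 0.1296]
eef_rot: [3.141, 0.001, 1.163]
force: [-1.5, -4.2, 8.7]
grip_width: 0.0553
grip_force: 4.2
```

Request:
carry_out(
  commands=[
    [0.41,[2,0,0],[0,0,0]],
    [0.41,[0,0,0],[0,0,0]],
  ],
)

```text
time_s: 8.25
ee_pos: [0.4415, 0.3175, 0.1296]
eef_rot: [-3.141, 0.004, 1.163]
force: [-6.0, -16.2, 15.4]
grip_width: 0.0556
grip_force: 10.8
```

Request:
carry_out(
  commands=[
    [0.41,[1.5,0,0],[0,0,0]],
    [0.41,[0,0,0],[0,0,0]],
  ],
)

```text
time_s: 8.5
ee_pos: [0.4416, 0.3178, 0.1297]
eef_rot: [-3.141, 0.007, 1.163]
force: [-12.8, -26.9, 21.3]
grip_width: 0.0554
grip_force: 16.6
```

Request:
carry_out(
  commands=[
    [0.41,[-2.5,0,0],[0,0,0]],
    [0.41,[0,0,0],[0,0,0]],
    [0.41,[0,0,-10],[0,0,0]],
    [0.41,[0,0,-20],[0,0,0]],
    [0.41,[-10,0,-40],[0,0,0]],
    [0.41,[-20,0,-40],[0,0,0]],
    [0.41,[-20,0,-20],[0,0,0]],
    [0.41,[0,0,0],[0,0,0]],
    [0.41,[0,0,0],[0,0,0]],
    [0.41,[0,0,0],[0,0,0]],
  ],
)

```text
time_s: 9.75
ee_pos: [0.4217, 0.2727, 0.2582]
eef_rot: [-3.14, 0.002, 1.163]
force: [-0.8, 0.4, -0.5]
grip_width: 0.0558
grip_force: 0.0
```

Request:
carry_out(
  commands=[
    [0.41,[0,0,0],[0,0,0]],
    [0.41,[0,0,0],[0,0,0]],
    [0.41,[0,0,0],[0,0,0]],
    [0.41,[0,0,0],[0,0,0]],
    [0.41,[0,0,0],[0,0,0]],
    [0.41,[0,0,0],[0,0,0]],
    [0.41,[0,0,0],[0,0,0]],
    [0.41,[0,0,0],[0,0,0]],
  ],
)

```text
time_s: 10.75
ee_pos: [0.4218, 0.2724, 0.2594]
eef_rot: [3.142, 0.0, 1.163]
force: [0.0, -0.0, -0.6]
grip_width: 0.0558
grip_force: 0.0
```

```bash
python3 - <<'E'
from h import *
a=ctrl.camera("wrist")["img"];b=ctrl.camera("side")["img"]
cv2.imwrite("pics/end.png",np.hstack([cv2.resize(a,(400,300)),cv2.resize(b[120:320,130:380],(400,300))]))
for t in ("bolt_knob","catch_plate"): print(t,[(round(q["score"],2),np.round(q["at"],4).tolist()) for q in ctrl.place_of(t,"wrist")[:1]])
print(ctrl.get_obs()["force"],ctrl.get_obs()["ee_pos"])
E
```

```text
bolt_knob [(0.94, [0.4243, 0.3569, 0.1621])]
catch_plate [(0.75, [0.4707, 0.3061, 0.1634])]
[-0.09572164 -0.21147633  0.32085596] [0.42182558 0.27238234 0.25944699]
```

View pics/end.png

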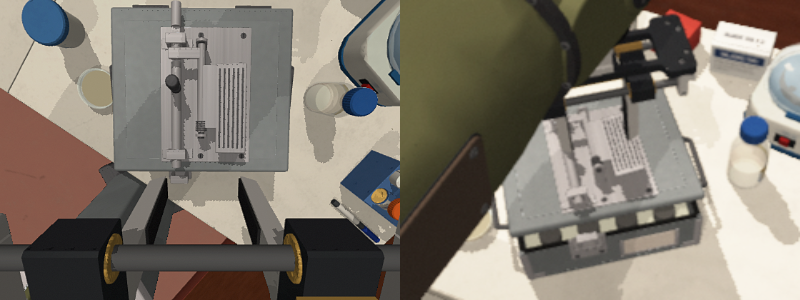

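The picture shows the lid ajar with its front edge lifted (right view, around (600,215)). The bolt is back, with the knob at (172,85) in the left view, and the cup, bottle and dish are in place. The plate measures z 163 mm, which matches the catch being up. The tool is clear of everything.

```bash
python3 -c "
from station import ctrl
print(ctrl.hand_in())"
```

```text
the job is handed in; nothing more can be done
None
```

I pressed the catch down, pushed the bolt back to its stop, and let go; the final pictures show the catch back up, the lid ajar and the cup, bottle and dish undisturbed, and I handed the job in at about 11 s (no verdict was returned).

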